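# Stock the empty rack place and press its electronic label home

## Robot

A 6-joint arm with a two-finger parallel gripper is mounted at the origin on a cart in front of the work surface, level with it; the furniture and walls round the work are solid. World frame = base frame: x ahead of the robot, y to its left, z up, the work surface at z = 0. Lengths are in m, angles in rad, forces in N, time in s.
With the tool pointing down it reaches from about 0.35 to 0.8 m from the base axis. Payload 7.3 kg.
Tool frame: the origin (TCP) lies between the finger pads; the fingertips stand 25 mm ahead of it and the grasp point (between the pads) lies 6 mm ahead of it (r.tip_extent is the distance from the TCP to the fingertips, in m); z points along the fingers, y is the direction in which the jaws open and shut (so a half turn about z gives the same grasp; the last joint's range is limited). The gripper opens to 85 mm and grips with 20 to 120 N. Pads are 22 mm wide; open, the fingers measure 114 mm over their backs; the gripper's body (76 mm by 85 mm) begins 54 mm behind the grasp point. The pads swing forward as they close: fully open they stand 13 mm farther back than shut.
Start: joints at [1.172, 0.342, 1.524, -0, 1.275, -0.146], TCP at [0.131, 0.508, 0.256] pointing down, gripper open.
Joint ranges: [-2.53, 2.53], [-0.77, 2.02], [0.04, 2.7], [-1, 4.14], [0.28, 2.66], [-3.11, 3.11]. Speed limits (rad/s): [2.57, 2.57, 3.14, 3.14, 3.14, 3.14].

## Interface

Orientations are given as a unit quaternion [x, y, z, w].
In Python, from workcell import r, command_gripper, optics gives the robot as it stands. The module is installed in compiled form; this text tells all that it offers. Calls block until the motion is done:
- r.reach(position, orientation): joint-space move of the TCP to a pose.
- r.move_straight(position, orientation=None, speed=0.15, max_force=None): straight line of the TCP; orientation=None keeps the orientation; speed is the mean speed in m/s. With max_force (N) it stops when the force on the tool has changed by that much, and returns True; else False.
- r.movej(angles): joint-space move.
- command_gripper(opening, force=None): finger opening in m; force is the grip in N (None keeps the last); returns when the fingers have stopped.
- r.hold(seconds).
- r.solve_ik(position, orientation): joint angles nearest the present ones, or None.
- r.read_state(): the state.
- optics.get_image(name): name is "side" or "top" or "wrist"; returns (picture, depth): 480x640x3 uint8, red, green, blue; 480x640 float32, m along the optical axis (not along the pixel's ray), 0 where there is no reading.
- optics.camera_model(name): a dict with "K" (3x3 intrinsics, pixels), "R" (3x3) and "t" (3): a world point X has camera coordinates R X + t; the wrist camera has in their place "tool_from_camera" (4x4, takes a point from camera to tool coordinates, whose origin is the TCP and whose axes are the flange's). Camera axes: x right, y down, z forward; pixel columns grow to the right and rows downward; lengths in m; the calibration is good to about 2 mm. A picture is of the moment at which its call begins: read the wrist's pose just before it. camera_model takes no time and is no camera call.
A pose or a line that the arm cannot do raises r.PlanningError and nothing moves.
- r.finish_job(): hands the job in, once; it reports no verdict.
The state is a dict: "time_s": time; "joint_positions": joint angles; "dq": joint speeds; "tau": joint torques, N m; "eef_pos": TCP position; "eef_rot": TCP orientation; "contact_force": force on the tool from outside, world axes, zero at the start; "torque": the same for the moment, N m; "grip_width": finger opening in m.
Only numpy, scipy, OpenCV 4.12 (cv2) and the standard library are available. Lean on these libraries where they do the work, as an engineer would, in place of code of your own. Each camera call takes 0.05 s, during which the arm holds its last target. There are 200 camera calls.

## Task

Stand the loose amber bottle in the empty bore of the bottle rack and let go of it; then take the electronic label out of its charging cradle and push it, screen facing outward to the front of the rack, down behind the sprung steel lip in front of that same bore until it sits fully home on the bottom of the slot. The label pairs with its place only while it is held down on the sprung contact in the slot, so finish while still holding it pressed home: do not let go of it. Leave the two bottles already in the rack and the two little jars where they are.

Things in the scene. Friction and masses are not known exactly. Their poses are not given: they have to be found in the camera images.
- empty_place: rack module to fill: grey block 88 mm wide (y), the one of three alike (side by side at 90 mm centres) that has no bottle and label: left, middle or right. Origin mid-underside, 6 mm above the worktop; x to the rack's back, y left, z up; front faces -x. Block from x -40 to +60 mm, deck at z 32 mm; bore 44 mm wide, 20 mm deep, axis at x +15, y 0; the label slot runs along its front face
- bore_floor (a point): centre of the bore's floor, 12 mm above the module's origin, 20 mm below the deck; axes as the module's
- slot_floor (a point): on the floor of the label slot (8 mm above the module's origin, at x -44): the middle of the label's underside is here when fully home. The slot's back wall is the block's front face at x -40 mm, up to the deck; it is 69 mm long between black end cheeks (tops at z 26 mm), closed in front by the sprung steel lip. Axes as the module's
- clip (a joint): opening angle of the sprung steel lip, 62 mm long, in front of the slot (rad, 0 at rest, grows to the front). Hinge at module x -50.5, z 4 mm. Its knee, at z 20 mm, leaves 7 mm to the back wall; above, it flares to the front; mouth 11 mm wide at the top, z 36 mm. The 8 mm label pushed down opens it about 0.06 rad against 1 to 2 N; it then presses the label back, too weakly to keep it home
- contact (a joint): how far the sprung contact in the slot floor is pressed down (m): 0 at rest, 0.005 when the label stands on the slot floor. Its spring pushes up with 1.5 N at rest, 5 N at 0.005, and lifts the label again when nobody holds it. Pushing the label in takes 1 to 2 N at the lip, 5 to 8 N near the end of the contact's travel, then the floor stops it hard
- contact_top (a point): middle of the contact's top, 5 mm above the slot floor when not pressed: black block 7 x 26 mm with brass strips
- tag: electronic label: stiff white plate 64 mm wide (y), 8 thick (x), 70 tall (z), 45 g, rounded foot, screen with orange-brown stripe on its front (-x) 20 to 46 mm up, ribbed grip band 52 to 66 mm up on both faces. Origin mid-underside. Starts standing in the cradle's slot, lower 20 mm inside, screen roughly towards the robot, with 1 mm play, so it may lean a little
- tag_top (a point): middle of the label's top edge
- tag_face (a point): middle of the label's screen, on its front face, 33 mm up
- cradle: black charging cradle fixed to the worktop, 78 (x) x 108 (y) x 28 mm, with one slot along its y across the middle of its top, slot floor 8 mm above the worktop; origin mid-underside, +x away from the label's screen
- bottle: loose amber bottle with black cap standing alone on the worktop: 40 mm diameter, 86 mm tall, 100 to 160 g; straight walls up to about 50 mm, then tapering to the cap; origin mid-underside, z up
- stored_1: amber bottle of the same kind standing in another module of the rack, to be left alone; origin mid-underside
- stored_2: amber bottle of the same kind standing in the third module, to be left alone; origin mid-underside
- blue_jar: white ointment jar with blue lid, 50 mm wide, 46 mm tall, bystander; origin mid-underside
- red_jar: white ointment jar with red lid, 45 mm wide, 40 mm tall, bystander; origin mid-underside
Things that resemble listed ones, but are neither listed nor needed, are in the scene too. Of the things like the tag, leave any that is blue; of the rest the smaller one is meant.

How it is judged:
On the way, in this order (a step that is already met when the one before it is completed fails the run):
1. the bottle stands in the empty bore, down on its floor, and has been let go (horizontal distance between bottle and bore_floor below 0.005 m and z of bottle in the frame of empty_place below 0.0155 m and angle between bottle's own z axis and vertical below 0.12 rad and contact force between the fingers and bottle below 0.1 N), for 0.2 s.
2. with the bottle standing there, the label is behind the lip, upright, screen to the front, its foot within 12 mm of the slot floor (horizontal distance between bottle and bore_floor below 0.005 m and z of bottle in the frame of empty_place below 0.0155 m and angle between each of bottle, tag's own z axis and vertical below 0.12 rad and z of tag in the frame of empty_place between 0.004 and 0.02 m and x of tag in the frame of empty_place between -0.052 and -0.04 m and y of tag in the frame of empty_place between -0.006 and 0.006 m and x of empty_place in the frame of tag above 0.03 m), for 0.1 s.
At the end, for the whole second after the job is handed in: the bottle stands released on the bore floor, upright; the label is behind the lip of the same module, screen to the front, upright, centred within 6 mm, foot within 1.5 mm of the slot floor, contact pressed more than 4 of 5 mm; the gripper still bears on the still label with more than 2 N (all of step 1 and z of tag in the frame of empty_place between 0.004 and 0.0095 m and x of tag in the frame of empty_place between -0.052 and -0.04 m and y of tag in the frame of empty_place between -0.006 and 0.006 m and x of empty_place in the frame of tag above 0.03 m and angle between tag's own z axis and vertical below 0.12 rad and value of joint contact above 0.004 m and value of joint clip above 0.03 rad and contact force between the fingers and tag above 2 N and linear speed of tag below 0.02 m/s); the arm keeps its last pose, push and grip.
It fails at once if a bottle already in the rack is shifted by more than 15 mm or tipped (distance of any of stored_1, stored_2 from where it was at the start of the episode above 0.015 m or angle between any of stored_1, stored_2's own z axis and vertical above 0.4 rad).
It fails at once if a jar is pushed by more than 15 mm (distance of any of blue_jar, red_jar from where it was at the start of the episode above 0.015 m).
It also fails if it takes over 58 s, if anything falls off the work surface, if the arm or the gripper's body presses on something with over 40 N, if the wrist force passes 120 N, or if a joint passes its speed limit or range.

## Working session

There is one attempt and no reset: what is moved stays moved. The work goes in short steps, each a Python script; the robot and the scene stay as the last script left them, time stands still between calls to the robot, and variables do not carry over. Pictures are saved under pics/ and viewed, about 8 in all and at most 12, crops included, and the job is handed in when it is done.

```bash
mkdir -p pics; cat > h.py <<'E'
import numpy as np, cv2
from scipy.spatial.transform import Rotation as Rot
from workcell import r, command_gripper, optics
def shot(n):
    s=r.read_state(); img,d=optics.get_image(n); m=optics.camera_model(n); K=np.array(m["K"])
    if n=="wrist":
        T=np.eye(4);T[:3,:3]=Rot.from_quat(s["eef_rot"]).as_matrix();T[:3,3]=s["eef_pos"]
        C=T@np.array(m["tool_from_camera"])
    else:
        C=np.eye(4);R=np.array(m["R"]);C[:3,:3]=R.T;C[:3,3]=-R.T@np.array(m["t"])
    return img,d,K,C
def cloud(d,K,C):
    v,u=np.mgrid[:d.shape[0],:d.shape[1]]
    p=np.stack([(u-K[0,2])*d/K[0,0],(v-K[1,2])*d/K[1,1],d],-1)
    P=p@C[:3,:3].T+C[:3,3]; P[d<=0]=np.nan
    return P
def ray(u,v,z,K,C):
    q=C[:3,:3]@np.array([(u-K[0,2])/K[0,0],(v-K[1,2])/K[1,1],1]); o=C[:3,3]
    return o+q*(z-o[2])/q[2]
def save(n,img): cv2.imwrite("pics/"+n+".png",cv2.cvtColor(np.ascontiguousarray(img),cv2.COLOR_RGB2BGR))
E
python3 - <<'E'
from h import *
for n in ("top","side"):
    a=shot(n); save(n,a[0]); np.savez(n,i=a[0],d=a[1],K=a[2],C=a[3]); print(n,a[3].round(3).tolist(),a[2][0,0])
print(r.read_state())
E
```

```text
top [[-0.011, -0.996, 0.09, 0.409], [-1.0, 0.009, -0.02, -0.048], [0.019, -0.09, -0.996, 1.363], [0.0, 0.0, 0.0, 1.0]] 523.0816748656508
side [[0.871, -0.229, 0.435, -0.021], [-0.491, -0.404, 0.772, -1.002], [-0.001, -0.886, -0.464, 0.648], [0.0, 0.0, 0.0, 1.0]] 523.4777870902711
{'time_s': 0.1, 'joint_positions': array([ 1.17199768e+00,  3.42634908e-01,  1.52489686e+00, -2.42675440e-05,
        1.27543191e+00, -1.46009543e-01]), 'dq': array([-0.00043957, -0.00091077, -0.00113484, -0.00027835, -0.00064522,
       -0.00108756]), 'tau': array([ 2.14194341e-03, -4.34452736e+01, -2.46491826e+01, -1.42906169e-04,
        4.70740604e-03,  2.16162942e-05]), 'eef_pos': array([0.13116847, 0.50801667, 0.25571346]), 'eef_rot': array([ 1.26054743e-01,  9.92023050e-01, -6.63354074e-04, -1.73256463e-04]), 'contact_force': array([-0.12284882, -0.01308232, -0.23018399]), 'torque': array([ 0.00010257,  0.0015231 , -0.044873  ]), 'grip_width': 0.08535353674845086}
```

View pics/top.png

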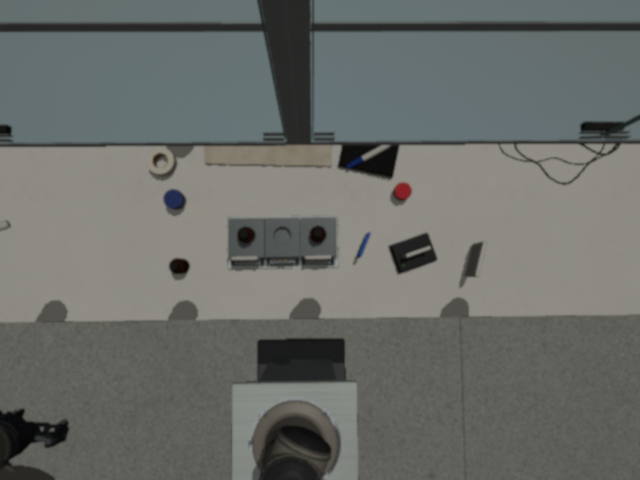

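View pics/side.png

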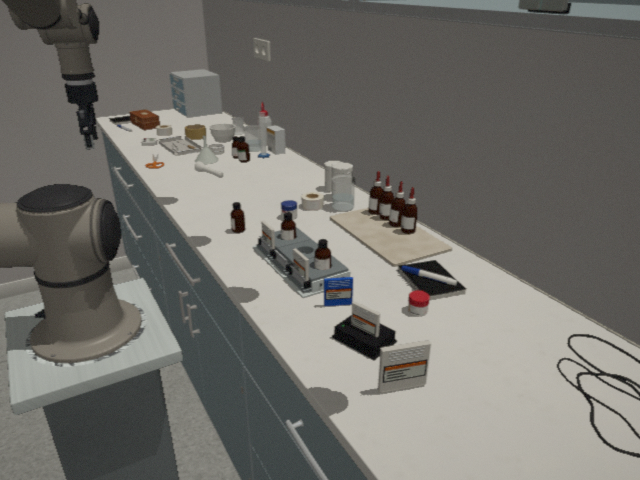

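Top view: the empty bore is the middle module (283,235), with stored bottles at (246,235) and (318,235). The loose bottle is at (180,266). The jars are blue (174,200) and red (402,191).

Label candidates:
- White one in the black cradle, top (415,252) / side (366,320). This is the smaller one.
- Bigger free-standing white one, top (475,260) / side (405,367).
- Blue one, top (363,245) / side (338,291).

I choose the one in the cradle, and will check it close up.

```bash
python3 - <<'E'
from h import *
A=np.load("top.npz");P=cloud(A['d'],A['K'],A['C']);img=A['i'].astype(int)
hsv=cv2.cvtColor(A['i'],cv2.COLOR_RGB2HSV)
def box(u0,u1,v0,v1,z0,z1,name,rect=True):
    q=P[v0:v1,u0:u1].reshape(-1,3);q=q[(q[:,2]>z0)&(q[:,2]<z1)]
    if len(q)<3: print(name,len(q));return
    print(name,len(q),q.mean(0).round(4),np.median(q,0).round(4),[cv2.minAreaRect((q[:,:2]*1000).astype(np.float32))])
box(165,195,252,282,.07,.1,"bottle cap")
box(165,195,252,282,.02,.1,"bottle")
box(220,345,210,275,.028,.05,"rack deck")
box(225,265,220,250,.07,.13,"stored l")
box(300,335,220,250,.07,.13,"stored r")
box(380,445,225,280,.02,.035,"cradle")
box(380,445,225,280,.05,.1,"tag")
box(350,375,230,265,.03,.15,"blue"); box(455,490,235,290,.03,.15,"big")
box(160,188,188,212,.03,.06,"bj");box(390,415,180,202,.03,.06,"rj")
# rack tag tops
box(225,262,250,270,.06,.12,"ltag");box(300,340,250,270,.06,.12,"rtag")
x0=(280,380);s=np.load("side.npz")['i']
B=np.load("side.npz")
save("crop",np.hstack([cv2.resize(s[290:370,320:400],(400,400),interpolation=2),cv2.resize(s[220:300,240:360],(400,400),interpolation=2)]))
E
```

```text
bottle cap 87 [0.4514 0.2857 0.0837] [0.4515 0.2853 0.0853] [((451.43994140625, 286.5367431640625), (21.994903564453125, 22.26775360107422), 56.383426666259766)]
bottle 260 [0.4507 0.281  0.0637] [0.4509 0.2797 0.0633] [((451.70489501953125, 285.2853088378906), (38.515899658203125, 37.977195739746094), 0.31425970792770386)]
rack deck 3840 [0.5166 0.0274 0.0387] [0.5123 0.0265 0.0387] [((514.1804809570312, 25.322616577148438), (117.25042724609375, 282.6874694824219), 0.32108768820762634)]
stored l 206 [0.525  0.1141 0.0888] [0.5239 0.1139 0.0839] [((526.2613525390625, 115.10087585449219), (38.17808532714844, 38.109764099121094), 44.643733978271484)]
stored r 199 [ 0.5255 -0.0634  0.0886] [ 0.5246 -0.0625  0.0833] [((526.0888671875, -63.58253860473633), (37.14656448364258, 37.85672378540039), 89.14820861816406)]
cradle 950 [ 0.4798 -0.3096  0.0289] [ 0.4796 -0.309   0.029 ] [((480.2839660644531, -311.25177001953125), (69.91580200195312, 101.7977066040039), 18.63523292541504)]
tag 100 [ 0.4796 -0.3089  0.0767] [ 0.4798 -0.3087  0.0776] [((479.7938537597656, -310.0689697265625), (8.87154
[... 313 characters left out ...]
4375), (14.24937915802002, 87.95526885986328), 73.45271301269531)]
bj 329 [0.6209 0.3003 0.0462] [0.6214 0.3001 0.0465] [((621.47509765625, 300.85931396484375), (48.7861328125, 49.141845703125), 53.47018814086914)]
rj 249 [ 0.6382 -0.2827  0.0408] [ 0.6384 -0.2827  0.041 ] [((638.735595703125, -282.9415588378906), (41.85686492919922, 44.26749038696289), 43.806060791015625)]
ltag 110 [0.4678 0.1156 0.0832] [0.4672 0.1165 0.084 ] [((467.348388671875, 116.39239501953125), (63.956695556640625, 8.892868995666504), 89.61949157714844)]
rtag 105 [ 0.4682 -0.0632  0.0832] [ 0.4676 -0.0617  0.0841] [((467.90704345703125, -62.96509552001953), (61.285369873046875, 9.233580589294434), 89.40643310546875)]
```

View pics/crop.png

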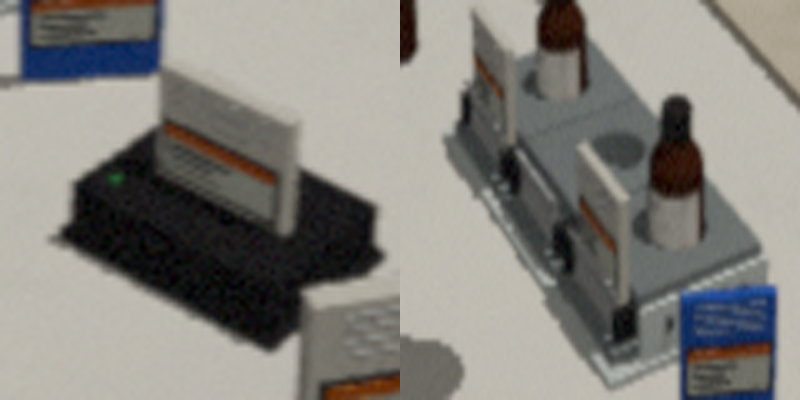

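The crop confirms it: white, orange stripe, upright in the black cradle, screen towards the robot and smaller than its loose neighbour. The middle module is empty. I'll go to the bottle and refine with the wrist camera.

```bash
cat >> h.py <<'E'
def Q(jaw):  # tool down, jaw axis at angle jaw (rad) from world x
    y=np.array([np.cos(jaw),np.sin(jaw),0]);z=np.array([0,0,-1.]);x=np.cross(y,z)
    return Rot.from_matrix(np.stack([x,y,z],1)).as_quat()
def best(jaw,p):
    c=[(abs(r.solve_ik(p,Q(j))[5]),j) for j in (jaw,jaw+np.pi) if r.solve_ik(p,Q(j)) is not None]
    return min(c)[1]
E
python3 - <<'E'
from h import *
p=[.451,.286,.22]
for pp in (p,[.526,.026,.22],[.4798,-.310,.2],[.467,.026,.2]):
    for a in (0,180,90,-90): 
        s=r.solve_ik(pp,Q(np.radians(a))); print(pp,a,None if s is None else s.round(2))
command_gripper(.085,30)
r.reach(p,Q(np.pi/2)if abs(r.solve_ik(p,Q(np.pi/2))[5])<abs(r.solve_ik(p,Q(-np.pi/2))[5]) else Q(-np.pi/2))
a=shot("wrist");save("w1",a[0]);np.savez("w1",i=a[0],d=a[1],K=a[2],C=a[3])
P=cloud(a[1],a[2],a[3]).reshape(-1,3)
for z0,z1 in ((.08,.1),(.02,.1)):
    q=P[(P[:,2]>z0)&(P[:,2]<z1)&(np.hypot(P[:,0]-.451,P[:,1]-.286)<.05)];print(len(q),q.mean(0) if len(q) else 0,q[:,2].max(), cv2.minAreaRect((q[:,:2]*1000).astype(np.float32)))
s=r.read_state();print(s["eef_pos"],s["time_s"],s["contact_force"],a[3].round(3).tolist())
E
```

```text
[0.451, 0.286, 0.22] 0 [ 0.42  0.39  1.56 -0.    1.2   0.42]
[0.451, 0.286, 0.22] 180 [ 0.42  0.39  1.56 -0.    1.2  -2.72]
[0.451, 0.286, 0.22] 90 [ 0.42  0.39  1.56 -0.    1.2  -1.15]
[0.451, 0.286, 0.22] -90 [ 0.42  0.39  1.56 -0.    1.2   1.99]
[0.526, 0.026, 0.22] 0 [-0.1   0.38  1.58 -0.    1.19 -0.1 ]
[0.526, 0.026, 0.22] 180 [-0.1   0.38  1.58 -0.    1.19  3.05]
[0.526, 0.026, 0.22] 90 [-0.1   0.38  1.58 -0.    1.19 -1.67]
[0.526, 0.026, 0.22] -90 [-0.1   0.38  1.58 -0.    1.19  1.47]
[0.4798, -0.31, 0.2] 0 [-0.71  0.47  1.48 -0.    1.19 -0.71]
[0.4798, -0.31, 0.2] 180 [-0.71  0.47  1.48 -0.    1.19  2.43]
[0.4798, -0.31, 0.2] 90 [-0.71  0.47  1.48 -0.    1.19 -2.28]
[0.4798, -0.31, 0.2] -90 [-0.71  0.47  1.48 -0.    1.19  0.86]
[0.467, 0.026, 0.2] 0 [-0.11  0.3   1.76 -0.    1.08 -0.11]
[0.467, 0.026, 0.2] 180 [-0.11  0.3   1.76 -0.    1.08  3.03]
[0.467, 0.026, 0.2] 90 [-0.11  0.3   1.76 -0.    1.08 -1.68]
[0.467, 0.026, 0.2] -90 [-0.11  0.3   1.76 -0.    1.08  1.46]
666 [0.44743014 0.28740084 0.08493196] 0.08724525782821285 ((448.1118469238281, 287.3556823730469), (22.447654724121094, 23.210281372070312), 82.82048797607422)
1823 [0.44217501 0.28710623 0.06706843] 0.08724525782821285 ((446.90069580078125, 287.03875732421875), (37.171043395996094, 39.16179656982422), 3.907611131668091)
[0.45040517 0.28685743 0.22016164] 1.8167 [ 0.16027273 -1.07162426  0.7517028 ] [[-0.0, 0.957, 0.292, 0.376], [1.0, -0.0, 0.0, 0.286], [0.0, 0.292, -0.957, 0.337], [0.0, 0.0, 0.0, 1.0]]
```

View pics/w1.png

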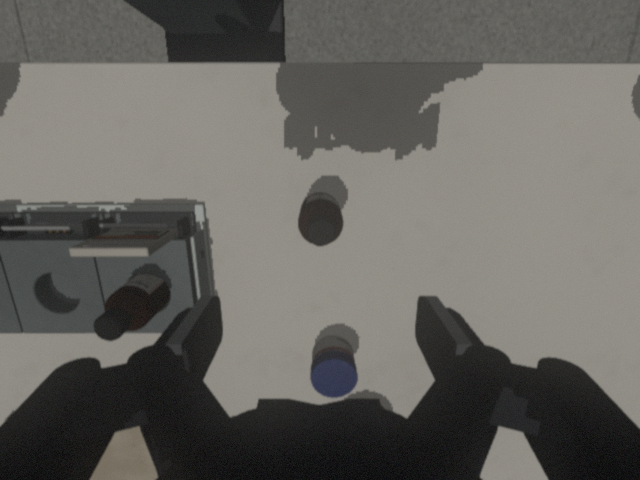

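The wrist view shows the bottle cap at (321,225), between the fingers. I'll centre it with two crossed squeezes, then lift.

```bash
python3 - <<'E'
from h import *
b=[.450,.2865]
r.move_straight(b+[.052],Q(np.pi/2),.2,max_force=15)
command_gripper(.03,20);print(r.read_state()["grip_width"])
command_gripper(.07)
r.reach(b+[.052],Q(0))
command_gripper(.03,40);s=r.read_state();print(s["grip_width"],s["eef_pos"],s["contact_force"])
r.move_straight(b+[.19],Q(0),.25)
# look at bore from short of the rack, bottle held
r.reach([.526,.026,.2],Q(0))
s=r.read_state();print(s["grip_width"],s["eef_pos"],s["contact_force"],s["time_s"])
a=shot("wrist");save("w2",a[0]);np.savez("w2",i=a[0],d=a[1],K=a[2],C=a[3])
E
```

```text
0.03857463695037441
0.03809227706058119 [0.45003845 0.28653504 0.0521815 ] [-0.76005791 -0.56361279  3.24317874]
0.03800167131864402 [0.52562146 0.02694129 0.19932251] [-0.12306942  0.39658783 -2.0426021 ] 7.2417
```

View pics/w2.png

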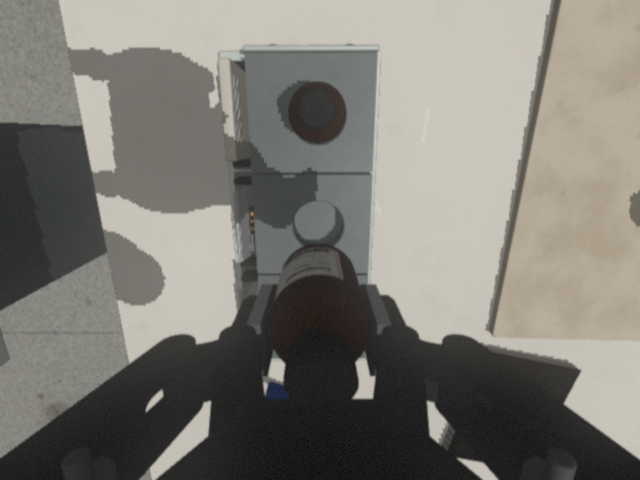

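The bore shows at (318,222), with module seams at rows 172 and 274. The held bottle is upright. I'll locate the bore from edges cast onto the deck plane and compare with the top camera.

```bash
python3 - <<'E'
from h import *
A=np.load("w2.npz");K,C=A['K'],A['C'];g=cv2.cvtColor(A['i'],cv2.COLOR_RGB2GRAY)
print(C.round(4).tolist())
gg=cv2.GaussianBlur(g,(3,3),0).astype(int)
def prof(l,o,th=6):
    d=np.diff(l);return [(i+o,int(x)) for i,x in enumerate(d) if abs(x)>th]
for v in (212,222,230): print("row",v,prof(gg[v,235:390],235))
for u in (310,318,326,355,362): print("col",u,prof(gg[160:290,u],160,5))
P=cloud(A['d'],K,C);q=P[40:280,240:385].reshape(-1,3);q=q[(abs(q[:,2]-.038)<.004)];print("deck",np.median(q[:,2]),np.percentile(q[:,0],[1,99]))
for (z0,z1) in ((.075,.11),(.095,.11)):
  q=P[70:160,270:360].reshape(-1,3);q=q[(q[:,2]>z0)&(q[:,2]<z1)];print("stored1",len(q),cv2.minAreaRect((q[:,:2]*1000).astype(np.float32)))
B=np.load("top.npz");gt=cv2.GaussianBlur(cv2.cvtColor(B['i'],cv2.COLOR_RGB2GRAY),(3,3),0).astype(int)
for u in (250,300): print("topcol",u,[(i,ray(u,i,.038,B['K'],B['C'])[:2].round(4)) for i,_ in prof(gt[212:275,u],212,8)])
print("toprow 255",[(i,x,ray(i,251,.038,B['K'],B['C'])[1].round(4)) for i,x in prof(gt[251,225:342],225,3)])
print("toprow 235",[(i,x,ray(i,235,.038,B['K'],B['C'])[1].round(4)) for i,x in prof(gt[235,258:308],258,3)])
print("topcol 283",[(i,x,ray(283,i,.038,B['K'],B['C'])[0].round(4)) for i,x in prof(gt[218:255,283],218,3)])
save("z",cv2.resize(A['i'][150:290,225:395],(790,650)))
E
```

```text
[[1.0, 0.0003, -0.0014, 0.5259], [-0.0001, -0.9567, -0.291, 0.1004], [-0.0015, 0.291, -0.9567, 0.3166], [0.0, 0.0, 0.0, 1.0]]
row 212 [(249, 9), (250, 14), (252, -17), (253, -13), (295, 12), (296, 14), (297, 10), (333, -10), (334, -17), (335, -13), (338, 7), (339, 12), (340, 12), (341, 9), (369, 17), (370, 23), (371, 10)]
row 222 [(238, -7), (247, -8), (248, -13), (253, 10), (254, 11), (262, -10), (263, -7), (293, 14), (294, 16), (295, 8), (333, -11), (334, -18), (335, -13), (342, 12), (343, 17), (344, 12), (368, 11), (369, 19), (370, 15), (373, 7), (374, 7)]
row 230 [(236, 8), (238, -10), (239, -10), (240, -12), (241, -8), (249, -15), (250, -11), (253, 12), (254, 15), (255, 9), (291, -9), (292, -14), (293, -12), (295, 10), (296, 15), (297, 12), (329, -8), (330, -13), (331, -10), (341, 8), (342, 16), (343, 18), (344, 10), (368, 16), (369, 22), (370, 13)]
col 310 [(166, -12), (167, -15), (168, -8), (200, 11), (201, 15), (202, 12), (237, -6), (238, -13), (239, -17), (240, -10), (243, -7), (246, 7), (247, 7), (251, 8), (252, 7), (266, -7), (267, -8), (269, 11), (270, 8), (273, -8), (274
[... 2387 characters left out ...]
39, 6, np.float64(-0.1181))]
toprow 235 [(262, -6, np.float64(0.0769)), (263, -6, np.float64(0.0743)), (265, 5, np.float64(0.0693)), (272, -5, np.float64(0.0515)), (274, 4, np.float64(0.0465)), (275, 4, np.float64(0.0439)), (287, -4, np.float64(0.0135)), (288, -8, np.float64(0.011)), (290, 5, np.float64(0.0059)), (291, 6, np.float64(0.0033)), (297, -4, np.float64(-0.0119)), (306, -4, np.float64(-0.0348))]
topcol 283 [(218, -13, np.float64(0.5697)), (219, -5, np.float64(0.5672)), (224, -7, np.float64(0.5544)), (225, -12, np.float64(0.5518)), (226, -13, np.float64(0.5492)), (227, -4, np.float64(0.5467)), (228, 9, np.float64(0.5441)), (229, 15, np.float64(0.5416)), (230, 11, np.float64(0.539))]
```

```bash
python3 - <<'E'
from h import *
A=np.load("w2.npz");K,C=A['K'],A['C']
f=lambda u,v,z=.038:ray(u,v,z,K,C)[:2].round(4)
print("bore L/R",f(294.5,222.5),f(343.7,222.5)," r230",f(292.5,230.5),f(343.3,230.5))
print("top rim",f(310,201.5),"seams",f(355,173),f(355,272.5),"back edge",f(370,222),"front",f(254,222))
g=A['i'];
# bore rim points by edge: canny contour fit
e=cv2.Canny(cv2.cvtColor(g,cv2.COLOR_RGB2GRAY),30,80)
v,u=np.nonzero(e[190:262,280:360]);pts=np.array([f(a+280.5,b+190.5) for a,b in zip(u,v)])
c=np.array([.526,.026])
for _ in range(8):
    d=np.hypot(*(pts-c).T);m=abs(d-.022)<.0025;w=pts[m]
    X=np.c_[2*w,np.ones(len(w))];s=np.linalg.lstsq(X,(w**2).sum(1),rcond=None)[0];c=s[:2]
print("circle",c,np.sqrt(s[2]+c@c),m.sum())
E
```

```text
bore L/R [0.5049 0.0296] [0.5472 0.0296]  r230 [0.503  0.0224] [0.547  0.0224]
top rim [0.5184 0.0479] seams [0.5556 0.0716] [ 0.5584 -0.0169] back edge [0.5698 0.03  ] front [0.47 0.03]
circle [0.52572455 0.02610449] 0.02227415893974531 232
```

View pics/z.png

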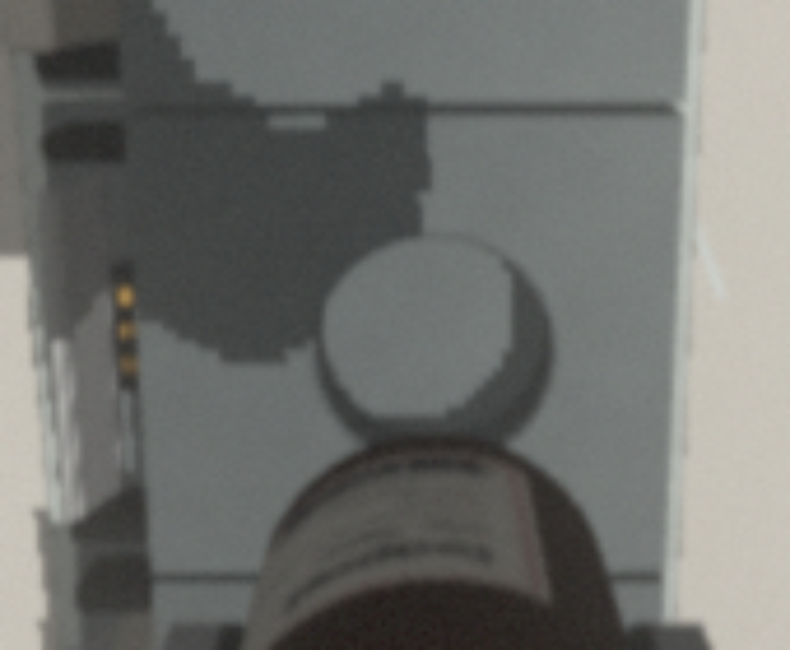

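The bore centre fits at (0.5257, 0.0261) with radius 22.3 mm. That agrees with the seams (y 0.027) and the stored bottles. Inserting now.

```bash
python3 - <<'E'
from h import *
c=np.array([.5256,.0264])
r.move_straight([*c,.096],Q(0),.15)
ok=False
for dx,dy in [(0,0),(.0015,0),(-.0015,0),(0,.0015),(0,-.0015),(.002,.002),(-.002,.002),(.002,-.002),(-.002,-.002)]:
    p=c+[dx,dy]
    if (dx,dy)!=(0,0): r.move_straight([*p,.094],Q(0),.1)
    h=r.move_straight([*p,.069],Q(0),.05,max_force=6)
    s=r.read_state();print(dx,dy,h,s["eef_pos"].round(4),s["contact_force"].round(2),s["time_s"])
    if s["eef_pos"][2]<.075: ok=True;break
if ok:
    command_gripper(.055);r.hold(.2)
    s=r.read_state();print(s["eef_pos"],s["contact_force"])
E
```

```text
0 0 True [0.525  0.0263 0.0699] [-0.79 -0.15  5.77] 8.6583
[0.52467285 0.0264846  0.06951743] [-0.88650949  0.60806084  0.95895968]
```

The bottle is on the floor (TCP z 0.070 as predicted) and released. Next, retreat and look at the cradle.

```bash
python3 - <<'E'
from h import *
s=r.read_state()["eef_pos"]
r.move_straight([s[0],s[1],.2],Q(0),.25)
j=.315
r.reach([.4798,-.310,.21],Q(j));r.hold(.15)
a=shot("wrist");save("w3",a[0]);np.savez("w3",i=a[0],d=a[1],K=a[2],C=a[3])
P=cloud(a[1],a[2],a[3]).reshape(-1,3);N=np.hypot(P[:,0]-.48,P[:,1]+.31)
for z0,z1,l in ((.070,.085,.05),(.05,.07,.05),(.024,.032,.07)):
    q=P[(P[:,2]>z0)&(P[:,2]<z1)&(N<l)];print(len(q),q.mean(0),cv2.minAreaRect((q[:,:2]*1000).astype(np.float32)))
t=shot("top");Pt=cloud(*t[1:]);q=Pt[220:250,268:298].reshape(-1,3);q=q[(q[:,2]>.05)&(q[:,2]<.13)]
print("bottle top cam",len(q),q[:,2].max(),cv2.minAreaRect((q[:,:2]*1000).astype(np.float32)))
s=r.read_state();print(s["eef_pos"],s["time_s"])
E
```

```text
838 [ 0.47750503 -0.30947902  0.07702713] ((477.79144287109375, -310.8177185058594), (8.149477005004883, 63.21143341064453), 18.15862274169922)
41 [ 0.46837881 -0.28148989  0.06080116] ((470.8409729003906, -283.1727294921875), (5.950679779052734, 11.821434020996094), 63.1074104309082)
7073 [ 0.47682704 -0.30751407  0.02744537] ((478.0492248535156, -311.34197998046875), (70.18743133544922, 100.58642578125), 18.396121978759766)
bottle top cam 217 0.11096587849175443 ((525.4910278320312, 27.117238998413086), (38.229976654052734, 38.73358154296875), 27.877758026123047)
[ 0.48025118 -0.30911536  0.21004631] 11.375
```

View pics/w3.png

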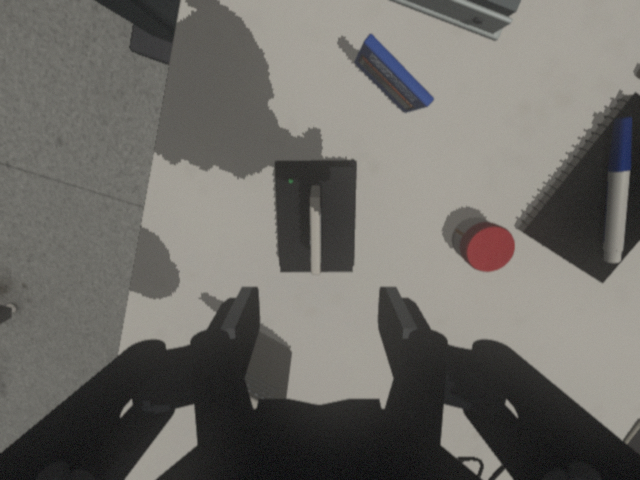

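The wrist view shows the tag top at (315,230) and the cradle at (315,215), at yaw 18.2°. The wrist puts the tag top at (0.4778,-0.3108) and the top camera at (0.4798,-0.310), so I'm using the mean. I'll grasp, lift and check in hand above the slot.

```bash
python3 - <<'E'
from h import *
j=np.radians(18.2);p=[.4787,-.3105]
command_gripper(.05,25)
r.move_straight(p+[.11],Q(j),.2)
r.move_straight(p+[.073],Q(j),.08,max_force=8)
command_gripper(0.0,25)
s=r.read_state();print("grip",s["grip_width"],s["eef_pos"],s["contact_force"])
command_gripper(0.0,80)
h=r.move_straight(p+[.12],Q(j),.1);s=r.read_state();print("lift",s["grip_width"],s["contact_force"])
r.move_straight(p+[.2],Q(j),.25)
r.reach([.4667,.0268,.16],Q(0));r.hold(.2)
a=shot("wrist");save("w4",a[0]);np.savez("w4",i=a[0],d=a[1],K=a[2],C=a[3])
s=r.read_state();print(s["grip_width"],s["eef_pos"],s["contact_force"],s["time_s"])
b=shot("side");save("s4",b[0][200:320,220:380])
E
```

```text
grip 0.007782484233312945 [ 0.47885812 -0.31064213  0.07341835] [-0.69291579  0.58952045  3.72066878]
lift 0.0068695392854453375 [-0.27834013  0.02464503 -1.13863865]
0.006631965184312936 [0.46693737 0.02607446 0.15997734] [-0.15235886 -0.21706211 -0.5873194 ] 16.1417
```

View pics/w4.png

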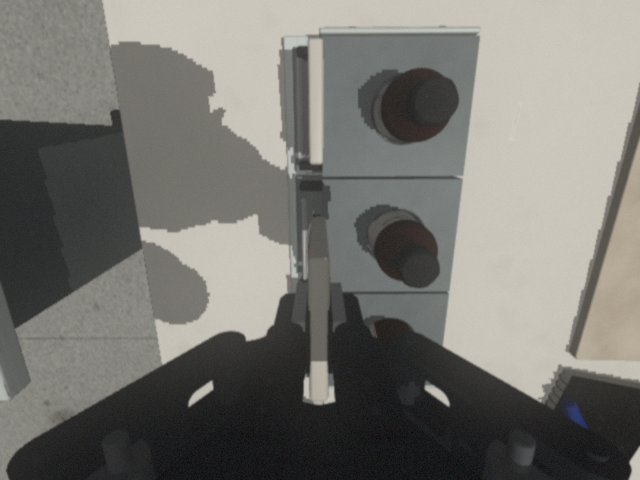

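```bash
python3 - <<'E'
from h import *
A=np.load("w4.npz");K,C=A['K'],A['C'];s=A['C']
W=np.linalg.inv(C)
def pr(X): q=W[:3]@np.r_[X,1];q=K@q;return (q[:2]/q[2]).round(1)
tz=.1600-.006-.059
for dy in (.032,-.032):
  for z in (0,.070): print("tag exp",dy,z,pr([.4669,.0261+dy,tz+z]))
g=cv2.GaussianBlur(cv2.cvtColor(A['i'],cv2.COLOR_RGB2GRAY),(3,3),0).astype(int)
print("tagcol",[(i+200,int(x)) for i,x in enumerate(np.diff(g[200:420,318])) if abs(x)>6])
for v in (225,240,260,390): print("row",v,[(i+290,int(x)) for i,x in enumerate(np.diff(g[v,290:350])) if abs(x)>8])
# rack: seams & front edge of deck, stored label top
f=lambda u,v,z:ray(u,v,z,K,C)[:2].round(4)
for u in (380,440): print("seam col",u,[(i+165,int(x),f(u,i+165.5,.038)[1]) for i,x in enumerate(np.diff(g[165:300,u])) if abs(x)>9])
for v in (165,190,): print("row",v,[(i+285,int(x),f(i+285.5,v,.038)[0]) for i,x in enumerate(np.diff(g[v,285:480])) if abs(x)>9])
print("rack label top row 100",[(i+285,int(x),f(i+285.5,100,.084)[0]) for i,x in enumerate(np.diff(g[100,285:345])) if abs(x)>9])
P=cloud(A['d'],K,C).reshape(-1,3);q=P[(P[:,2]>.078)&(P[:,2]<.09)&(abs(P[:,0]-.467)<.012)&(P[:,1]>.075)];print("ltag",len(q),q.mean(0),cv2.minAreaRect((q[:,:2]*1000).astype(np.float32)))
for z0,z1 in ((.100,.115),):
  q=P[(P[:,2]>z0)&(P[:,2]<z1)&(abs(P[:,0]-.526)<.025)];
  for y in (.026,.116):
    w=q[abs(q[:,1]-y)<.02];print("cap",len(w),cv2.minAreaRect((w[:,:2]*1000).astype(np.float32)))
save("z4",np.vstack([cv2.resize(A['i'][160:410,250:400],(360,600))]))
E
```

```text
tag exp 0.032 0 [317.9 213.7]
tag exp 0.032 0.07 [317.5 257.2]
tag exp -0.032 0 [318.1 315.5]
tag exp -0.032 0.07 [318.  402.5]
tagcol [(213, -7), (215, 10), (216, 8), (359, 15), (360, 26), (361, 22), (362, 10), (402, -11), (403, -34), (404, -47), (405, -33), (406, -10)]
row 225 [(295, -11), (296, -13), (325, 9)]
row 240 [(295, -9), (296, -14), (297, -11), (300, 13), (301, 25), (302, 27), (303, 12), (304, -11), (305, -20), (306, -17), (307, -15), (308, -12), (326, 10), (327, 10)]
row 260 [(291, 12), (294, -19), (295, -34), (296, -30), (297, -13), (301, 17), (302, 27), (303, 15), (305, -16), (306, -15), (307, -12)]
row 390 [(301, 19), (302, 50), (303, 54), (304, 26), (307, -15), (308, -22), (311, 12), (328, 14), (329, 10), (332, -26), (333, -56), (334, -50), (335, -21)]
seam col 380 [(175, -19, np.float64(0.0728)), (176, -17, np.float64(0.0721)), (178, 16, np.float64(0.0707)), (179, 16, np.float64(0.07)), (203, -16, np.float64(0.0527)), (204, -18, np.float64(0.0519)), (205, -11, np.float64(0.0512)), (230, -10, np.float64(0.0323)), (231, -11, np.float64(0.0315)), (266, 15, np.float64(0
[... 1202 characters left out ...]
]
rack label top row 100 [(292, -13, np.float64(0.4534)), (293, -11, np.float64(0.4539)), (307, 20, np.float64(0.4615)), (308, 29, np.float64(0.462)), (309, 25, np.float64(0.4625)), (310, 13, np.float64(0.4631)), (320, -10, np.float64(0.4684)), (321, -17, np.float64(0.469)), (322, -19, np.float64(0.4695)), (323, -17, np.float64(0.4701))]
ltag 1955 [0.46571027 0.11800415 0.08313594] ((465.58251953125, 116.76373291015625), (8.582275390625, 63.82646179199219), 0.13203859329223633)
cap 1249 ((523.8623657226562, 27.897689819335938), (22.470962524414062, 23.45199203491211), 25.16264533996582)
cap 1903 ((524.07421875, 116.17831420898438), (22.549610137939453, 23.513072967529297), 79.90727996826172)
```

View pics/z4.png

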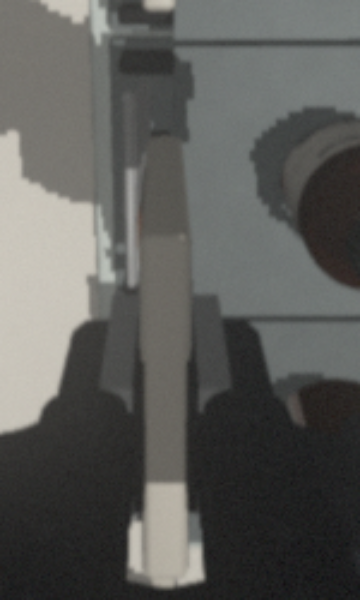

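The tag in hand sits as expected: its edges at rows 214 and 404 match the projection, and the screen is to the front. Seams give slot y 0.0264, and the front face (0.470) with the neighbouring label gives x ≈ 0.466. Inserting with force guards.

```bash
python3 - <<'E'
from h import *
t=np.array([.4661,.0267])
command_gripper(0.0,100)
r.move_straight([*t,.115],Q(0),.15);r.hold(.2)
e=r.read_state()["eef_pos"][:2];off=t-e;print("off",off);c=t+np.clip(off,-.001,.001)
for dx in (0,.001,-.001,.002,-.002):
    if dx: r.move_straight([c[0]+dx,c[1],.113],Q(0),.1)
    h=r.move_straight([c[0]+dx,c[1],.098],Q(0),.05,max_force=4)
    s=r.read_state();print(dx,h,s["eef_pos"].round(4),s["contact_force"].round(2))
    if s["eef_pos"][2]<.1: 
        h=r.move_straight([c[0]+dx,c[1],.0875],Q(0),.03,max_force=6);s=r.read_state();print(" knee",h,s["eef_pos"].round(4),s["contact_force"].round(2),s["torque"].round(2));break
print(s["time_s"],s["grip_width"])
E
```

```text
off [-6.46785230e-04  4.68107276e-05]
0 False [0.4653 0.0268 0.0976] [ 0.4  -0.85 -0.48]
 knee False [0.4657 0.0267 0.0874] [ 1.53  0.44 -1.79] [ 0.01 -0.31  0.04]
18.05 0.006252053826323656
```

```bash
python3 - <<'E'
from h import *
c=r.read_state()["eef_pos"][:2]; c=[.4658,.0267]
h=r.move_straight([*c,.073],Q(0),.025,max_force=16)
for i in range(3):
    s=r.read_state();print(h,s["eef_pos"].round(4),s["contact_force"].round(2),s["torque"].round(2),s["grip_width"]);r.hold(.2)
b=shot("side");t=shot("top");w=shot("wrist")
save("f",np.hstack([cv2.resize(b[0][210:290,240:360],(450,300)),cv2.resize(w[0][140:440,200:550],(350,300))]))
P=cloud(*b[1:]).reshape(-1,3)
print(r.read_state()["time_s"])
E
```

```text
True [0.4659 0.0267 0.0796] [-0.56  0.88  6.75] [0.02 0.13 0.12] 0.006577697105126168
True [0.4659 0.0267 0.0796] [-0.52  0.02  6.9 ] [0.03 0.11 0.05] 0.006251422083897332
True [0.4659 0.0267 0.0796] [-0.55 -0.32  6.3 ] [0.04 0.2  0.05] 0.006299761193437431
19.2167
```

View pics/f.png

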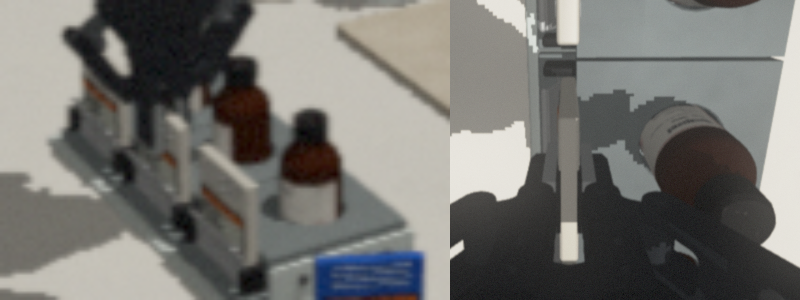

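The label is behind the lip, level with its neighbours, and the bottle is upright. I'll confirm the hard stop by pushing a little more before handing in.

```bash
python3 - <<'E'
from h import *
for z in (.0788,.0782,.0776,.077):
    h=r.move_straight([.4658,.0267,z],Q(0),.01,max_force=25);r.hold(.3)
    s=r.read_state();print(z,h,s["eef_pos"].round(4),s["contact_force"].round(2))
    if h or s["contact_force"][2]>14:break
w=shot("wrist");P=cloud(*w[1:]).reshape(-1,3)
m=(abs(P[:,0]-.466)<.006)&(P[:,2]>.075)&(P[:,2]<.095)
for n,y0,y1 in (("ours",-.006,.059),("left",.083,.15)):
    q=P[m&(P[:,1]>y0)&(P[:,1]<y1)];print(n,len(q),np.percentile(q[:,2],[50,95]) if len(q) else 0)
q=P[(P[:,2]>.1)&(P[:,2]<.112)&(np.hypot(P[:,0]-.525,P[:,1]-.027)<.02)];print("cap",len(q),q.mean(0) if len(q) else 0)
print(r.read_state()["time_s"])
E
```

```text
0.0788 False [0.4659 0.0267 0.0795] [-2.96 -0.24 11.98]
0.0782 False [0.4659 0.0267 0.0795] [-4.43  0.65 18.97]
ours 3724 [0.08346825 0.09149453]
left 4913 [0.08338196 0.0845789 ]
cap 2389 [0.52433721 0.03174656 0.10292919]
20.3667
```

Hard stop confirmed: TCP z stayed at 0.0795 while the force rose from 6 to 19 N. Handing in while still pressing.

```bash
python3 -c "
from h import *
s=r.read_state();print(s['contact_force'].round(2),s['eef_pos'].round(4),s['grip_width'])
print(r.finish_job())"
```

```text
[-4.46  0.62 18.79] [0.4659 0.0267 0.0795] 0.006730833374261069
the job is handed in; nothing more can be done
None
```

I stood the loose bottle in the middle bore and let go of it. I then took the smaller white label from the cradle and pushed it down behind the lip in front of that bore, screen to the front. I handed the job in at about 20 s, still gripping the label and pressing it home; the interface gives no verdict.

**Bottle:**
- It stopped on the bore floor at the expected height (TCP z 0.070 m).
- The top camera afterwards put it at (0.5255, 0.0271) m, against a measured bore centre of (0.5257, 0.0261) m.
- It looks upright in the last picture.

**Label:**
- The TCP stayed at z 0.0795 m while the force rose from 6 to 19 N, so it is against a hard stop. The last reading was 18.8 N.
- Its top edge is at 0.0835 m, against 0.0834 m for the left neighbour.
- The TCP is within about 0.5 mm of the measured slot centre in y.

**Disagreements:**
- The top and wrist cameras differed by 2 to 3 mm in x for the bottle and label. I used mean values, and for the bottle two crossed squeezes as well.
- My last wrist-camera check of the bottle's cap gave y 0.032 m, about 5 mm off the other readings. It averages only the visible part of the cap and shoulder, so I trust the earlier fits more; I did not measure it again.
- The final TCP height is 0.5 mm above my nominal 0.079 m, which is within the uncertainty of the grasp height.

I saw no sign that the stored bottles or jars moved, but I did not re-measure the jars at the end.

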